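# Spring a battery pack off its charging dock and catch it

### The job

The drill's battery pack is charged: spring it off the sloping charging dock without grasping it. Put one finger just inside the open low end of the dock, with about a finger's width left in front of the pack, and with the other fingertip press the release key beside it right down, so that the pack pops off its contacts, is caught against the waiting finger and does not slide off the dock. Finish while holding it like that, key still pressed and pack resting against the finger; lift nothing and leave the other things on the bench alone.

Things in the scene. Friction and masses are not known exactly. Their poses are not given: they have to be found in the camera images.
- dock: Grey plastic charging dock, a wedge screwed to the bench, 190 mm long (x), y from -54 to +86 mm, four feet 22 mm beyond its sides. Origin on the bench under the bed's centre line; x points horizontally up the slope, z up. The bed slopes 14 degrees: 38 mm above the bench at x = 0, 14 mm at the open low end (x = -95 mm); at the high end a terminal housing 90 mm wide stands 50 mm above the bed.
- bed_end (a point): Middle of the bed's edge at the open low end, on the bed surface, 14 mm above the bench; 60 mm of clear bed lie between it and the pack. Guide rails 12 mm high run up the bed 33 mm either side of its centre line. Between them stands only the catch, 5 mm high, 20 mm off centre on the key's side, against the pack.
- pack: Black drill battery pack, 0.42 kg, 100 x 76 x 54 mm, pitched 14 degrees on the bed. Origin: centre of its underside; its frame is level (z up) as it lies. Its 14 mm high, 56 mm wide shoe slides easily between the rails. The key's catch holds it against a spring ejector; freed, it is pushed down the slope with 2 to 4 N, 20 mm in about 0.1 s, and runs off the low end unless stopped.
- pack_front (a point): Centre of the pack's flat front end, which faces down the slope: 76 mm wide, from the bed to 30 mm above it (above that the pack is stepped back 20 mm); this point is 22 mm above the bed. Latched, it is at x = -40, y = 0, z = 51 mm in the dock's frame; the pack is off its contacts when it has come 8 mm, well caught up to 45 mm, lost beyond 55 mm.
- key_top (a point): Centre of the top of the release key: black, rectangular, 36 mm along the slope by 26 mm, top parallel to the bed and 22 mm above it while up (14 mm right down; its bezel is 10 mm above the bed). It lies beside the bed at x = -68, y = +62, z = 44 mm in the dock's frame, about 29 mm farther down the slope than the pack's front end.
- key (a joint): Travel of the release key in m: 0 up, 0.008 right down, square to the bed. Its spring takes 1.5 N to start and 4 N right down, plus up to 1 N of friction at the catch. The pack is freed at about 5 mm.
- fuse_lid: Black plastic fuse box lid, 200 x 120 x 25 mm, lying face up behind the high end of the dock. Origin at the centre of its underside. Leave it alone.
- nut_a: Steel wing nut, 46 mm across the wings, about 22 mm high, standing on its hub on the bench off the low end of the dock. Origin at the centre of its underside. Leave it alone.
- nut_b: The second, equal steel wing nut, near the first. Leave it alone.
- screwdriver: Screwdriver with a black handle, about 200 mm long, lying beside the dock on the side away from the key. Origin at the middle of its underside. Leave it alone.
- drill: Yellow cordless drill without its battery, lying on its side, about 200 x 200 x 64 mm. Origin at the underside of the motor housing. Leave it alone.
- pot: Green ceramic flowerpot, 120 mm wide at the rim, 105 mm high. Origin at the centre of its underside. Leave it alone.
- jar: Glass jar with a steel cap, 68 mm wide, 85 mm high. Origin at the centre of its underside. Leave it alone.
Things that resemble listed ones, but are neither listed nor needed, are in the scene too. Leave any blue or purple look-alike of the pack alone.

How it is judged:
By the outcome, as a careful person would: the job done as asked, in the order asked, and still so for the second after the job is handed in, while the arm keeps its last pose, push and grip.
It also fails if it takes over 29 s, if anything falls off the work surface, if the arm or the gripper's body presses on something with over 40 N, if the wrist force passes 120 N, or if a joint passes its speed limit or range.

### The arm

A 7-joint arm with a two-finger parallel gripper is mounted at the origin on the work surface. World frame = base frame: x ahead of the robot, y to its left, z up, the work surface at z = 0. Lengths are in m, angles in rad, forces in N, time in s.
With the tool pointing down it reaches from about 0.4 to 0.875 m from the base axis. Payload 19.3 kg.
Tool frame: the origin (TCP) lies where the fingers leave the gripper's body, on its centre line; the fingertips stand bot.tip_reach ahead of it and the grasp point (between the pads) lies 54 mm ahead of it (bot.tip_reach is the distance from the TCP to the fingertips, in m); z points along the fingers, y is the line along which they close (so a half turn about z gives the same grasp; the last joint's range is limited). The gripper opens to 85 mm and grips with 20 to 120 N. Pads are 22 mm wide; open, the fingers measure 114 mm over their backs; the gripper's body (76 mm by 85 mm) begins 54 mm behind the grasp point. The pads swing forward as they close: fully open they stand 13 mm farther back than shut.
Start: joints at [-1.2, 0.521, -0.036, 1.599, 0.021, 1.021, -0.113], TCP at [0.267, 0.565, 0.304] pointing down, gripper open.
Joint ranges: [-2.91, 2.91], [-0.3, 2.13], [-1.5, 1.42], [0.17, 2.43], [-1.26, 4.41], [0.16, 1.93], [-2.52, 2.52]. Speed limits (rad/s): [1.89, 1.89, 2.39, 2.39, 3.01, 3.01, 3.01].

### API

Orientations are given as [roll, pitch, yaw] about the fixed x, y, z axes, in that order (R = Rz(yaw) Ry(pitch) Rx(roll)).
In Python, from workcell import bot gives the robot as it stands. The module is installed in compiled form; this text tells all that it offers.
- The arm moves only by the shell command python3 -m jog 'ROWS' [FORCE]. ROWS is JSON, a list that holds one entry, the list of rows, each a list of 7 numbers: the shift along the tool's x, y, z in mm, then the turn, a rotation vector about the tool's x, y, z in rad, then the opening, from 0 (shut) to 1 (fully open). In form: [[[tx, ty, tz, wx, wy, wz, fingers], ...]]. A call has 1 to 5 rows; each row shifts and turns the commanded pose from where the row before left it, along the tool's axes as they then stand; what a row does not reach is not made up. A row lasts 1/10 s, in which the tool goes at most 50 mm and 8.59 degrees, less where a joint would pass 70% of its speed; a pose out of reach is approached as far as the arm can. A call is refused whole if a number of a shift passes 50 or a number of a turn 0.15, either way. A call with a gripper value outside its range is refused whole. The fingers move at their own pace and stop on an object; FORCE is the grip in N (left out, the last holds). Time passes only in rows, so rows that do not move let the fingers close. It gives the time, the measured TCP pose, the force, the opening and the grip force at its end, in the units of the state.
- bot.observe(): the state, without advancing time (a new reading comes with each control period).
- bot.grab_frame(name): name is "side" or "top" or "wrist"; returns a dict with "img" (384x512x3 uint8, red, green, blue), "intrinsics" (3x3 intrinsics, pixels), "R" (3x3) and "t" (3): a world point X has camera coordinates R X + t; the wrist camera has in their place "tool_from_camera" (4x4, takes a point from camera to tool coordinates, whose origin is the TCP and whose axes are the flange's). Camera axes: x right, y down, z forward; pixel columns grow to the right and rows downward; lengths in m; the calibration is good to about 2 mm. The wrist camera is an equidistant fisheye: a pixel r from the principal point sees the ray r / f radians off the axis. A picture is of the moment at which its call begins: read the wrist's pose just before it. There is no depth.
- bot.job_done(): hands the job in; it is judged then, once.
Trained networks look in a picture, given as the dict that the camera call returned (one of the last four; its "shot" number tells which), for a name from the list of things; names that differ only in an ending like _2 or _b are one class to them, and where a whole thing is asked for, a point or a joint stands for the part that bears it (a point fixed in the world has none). Each returns a list of dicts, best first, with "conf" (0 to 1); they miss things now and then, are a little off and sometimes report something else, mostly with a low value. They report only what shows in the picture. A call takes as long as a camera call. They do not tell look-alikes from the thing itself.
- bot.trace(query, picture): "region" (384x512 bool, what is visible of it).
- bot.spot_point(query, picture): "xyz" ([x, y, z] in m, in world coordinates, good to about 4 mm: a listed point, or the origin of a listed thing).
The state is a dict: "clock": time; "qpos": joint angles; "qd": joint speeds; "joint_efforts": joint torques, N m; "position": TCP position; "tool_rot": TCP orientation; "force": force on the tool from outside, world axes, zero at the start; "moment": the same for the moment, N m; "grip_width": finger opening in m; "finger_force": force on a finger pad.
Only numpy, scipy, OpenCV 4.12 (cv2) and the standard library are available. Lean on these libraries where they do the work, as an engineer would, in place of code of your own. Each camera call takes 0.05 s, during which the arm holds its last target. There are 200 camera calls.

## Working session

There is one attempt and no reset: what is moved stays moved. The work goes in short steps, Python scripts to look and compute and a shell command to move; the robot and the scene stay as the last step left them, time stands still between calls to the robot, and variables do not carry over. Pictures are saved under pics/ and viewed, at most 10 in all, crops included, and the job is handed in when it is done.

```bash
mkdir -p pics; python3 - <<'E'
from workcell import bot
import cv2,numpy as np
s=bot.observe();print({k:np.round(v,3).tolist() for k,v in s.items()},bot.tip_reach)
ims=[]
for c in("side","top"):
    p=bot.grab_frame(c);ims.append(p["img"])
    for q in("dock","bed_end","pack","pack_front","key_top","nut_a","jar","pot","screwdriver","drill","fuse_lid"):
        print(c,q,[(np.round(d["xyz"],3).tolist(),round(d["conf"],2)) for d in bot.spot_point(q,p)[:3]])
    cv2.imwrite(f"pics/{c}0.png",cv2.resize(p["img"][:,:,::-1],(800,600)))
E
```

```text
{'clock': 0.0, 'qpos': [-1.2, 0.522, -0.036, 1.6, 0.021, 1.021, -0.113], 'qd': [-0.0, -0.002, 0.0, -0.0, -0.001, 0.002, -0.001], 'joint_efforts': [-0.001, -92.707, 1.98, -36.993, 0.018, 0.008, -0.0], 'position': [0.267, 0.565, 0.303], 'tool_rot': [-3.14, 0.0, 2.701], 'force': [-0.211, 0.076, 1.34], 'moment': [-0.023, -0.016, 0.008], 'finger_force': 0.0, 'grip_width': 0.085} 0.0726
side dock [([0.579, 0.092, -0.001], 0.66), ([0.566, -0.483, -0.004], 0.48), ([0.579, 0.077, 0.045], 0.18)]
side bed_end [([0.6, 0.186, 0.013], 0.84)]
side pack [([0.371, 0.267, -0.002], 0.78), ([0.58, 0.076, 0.044], 0.67), ([0.778, -0.027, -0.001], 0.56)]
side pack_front [([0.79, 0.023, 0.02], 0.79), ([0.589, 0.128, 0.049], 0.61)]
side key_top [([0.656, 0.148, 0.043], 0.38)]
side nut_a [([0.58, 0.075, 0.04], 0.44), ([0.503, 0.256, -0.0], 0.4), ([0.609, 0.245, 0.004], 0.39)]
side jar [([0.503, 0.42, 0.003], 0.72)]
side pot [([0.589, 0.462, 0.001], 0.62)]
side screwdriver [([0.42, 0.073, -0.002], 0.47)]
side drill [([0.566, -0.486, -0.005], 0.92)]
side fuse_lid [([0.521, -0.13, 0.0], 0.66)]
top dock [([0.583, 0.088, -0.001], 0.64)]
top bed_end [([0.592, 0.189, 0.009], 0.68)]
top pack [([0.777, -0.021, -0.003], 0.94), ([0.579, 0.077, 0.038], 0.91)]
top pack_front [([0.373, 0.317, 0.022], 0.95), ([0.589, 0.13, 0.054], 0.91), ([0.789, 0.022, 0.021], 0.6)]
top key_top [([0.653, 0.149, 0.041], 0.44)]
top nut_a [([0.503, 0.258, -0.001], 0.45), ([0.607, 0.248, -0.002], 0.43)]
top jar [([0.506, 0.422, 0.001], 0.72)]
top pot [([0.588, 0.457, 0.001], 0.56)]
top screwdriver [([0.424, 0.076, -0.001], 0.66)]
top drill [([0.571, -0.485, -0.004], 0.88)]
top fuse_lid [([0.609, 0.246, -0.007], 0.71), ([0.518, -0.125, -0.002], 0.66), ([0.588, 0.13, 0.053], 0.58)]
```

View pics/top0.png

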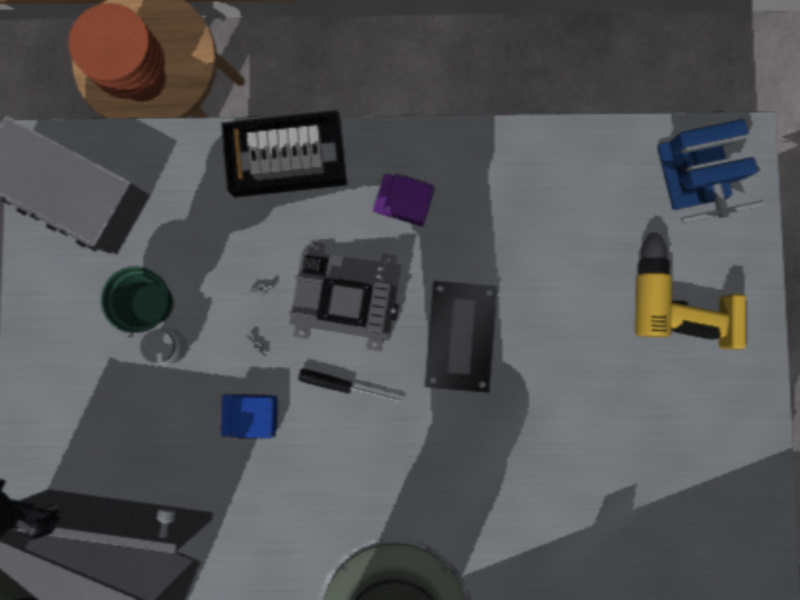

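View pics/side0.png

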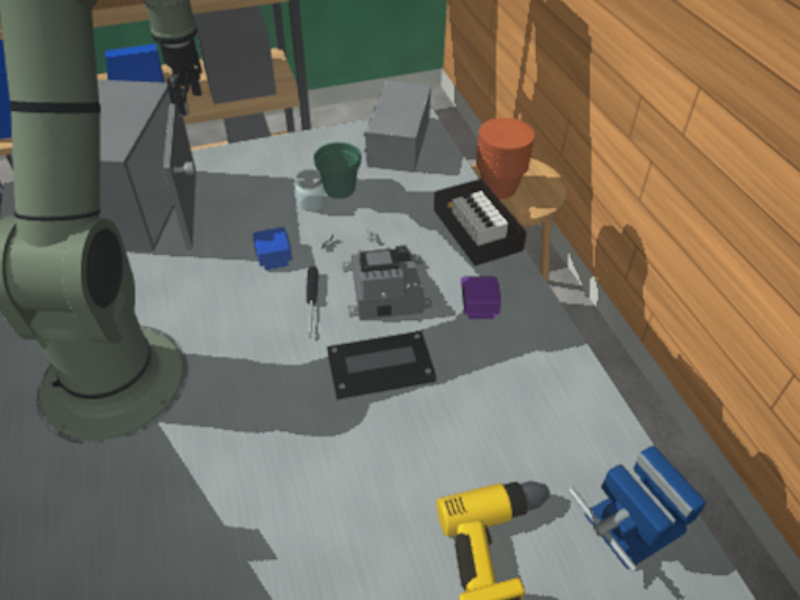

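The dock (top view, px ~345,295) has its low end to the left (world +y). The black key is at ~(315,263) and the pack at ~(347,300). The blue and purple packs are decoys, and the nuts at ~(262,285) and (258,340) sit off the low end.

```bash
cat > h.py <<'E'
from workcell import bot
import numpy as np
from scipy.spatial.transform import Rotation as Ro
from scipy.optimize import least_squares
D={"dock":(0,0,0),"bed_end":(-.095,0,.014),"pack_front":(-.04,0,.051),"key_top":(-.068,.062,.044)}
def fit(obs): # obs: list of (name,xy)
    def f(p):
        c,s=np.cos(p[2]),np.sin(p[2])
        return np.concatenate([np.array([c*D[n][0]-s*D[n][1]+p[0],s*D[n][0]+c*D[n][1]+p[1]])-q[:2] for n,q in obs])
    r=least_squares(f,[.58,.09,-1.69],loss="soft_l1",f_scale=.004);return r.x,np.round(r.fun*1e3,1)
def target(dock,h,along,tilt,w,reach,th=.0145,lat=0):
    """TCP pose: key finger tip centre h above key top (normal), `along` m down slope past key centre"""
    a=np.radians(14);Rd=Ro.from_euler("z",dock[2]).as_matrix()
    X=Rd@[np.cos(a),0,np.sin(a)];N=Rd@[-np.sin(a),0,np.cos(a)];Y=Rd@[0,1,0]
    y=np.cos(tilt)*Y+np.sin(tilt)*N; z=-(np.cos(tilt)*N-np.sin(tilt)*Y); x=np.cross(y,z)
    R=np.c_[x,y,z]
    key=Rd@D["key_top"]+[dock[0],dock[1],0]
    tip=key-along*X+h*N+lat*Y
    return tip-R@[0,(w+th)/2,reach],R
def delta(p,R):
    s=bot.observe();R0=Ro.from_euler("xyz",s["tool_rot"])
    print("clock",s["clock"],"pos",np.round(s["position"],4),"F",np.round(s["force"],1),"w",s["grip_width"],"reach",bot.tip_reach)
    print("rotvec tool",np.round((R0.inv()*Ro.from_matrix(R)).as_rotvec(),3),
     "shift mm now-axes",np.round(R0.inv().apply(p-s["position"])*1e3,1),"shift mm final-axes",np.round(R.T@(p-s["position"])*1e3,1))
E
python3 - <<'E'
from h import *
obs=[("dock",(.579,.092)),("dock",(.583,.088)),("bed_end",(.6,.186)),("bed_end",(.592,.189)),("pack_front",(.589,.128)),("pack_front",(.589,.13)),("key_top",(.656,.148)),("key_top",(.653,.149))]
d,r=fit(obs);print(d,r)
p,R=target(d,.09,.0,.1,.047,.0726);print(p);delta(p,R)
E
```

```text
[ 0.58210413  0.09098529 -1.72720659] [ 3.1 -1.  -0.9  3.  -3.1 -1.2  4.9 -4.2 -0.7  2.5 -0.7  0.5 -2.1  0.5
  0.9 -0.5]
[0.62255578 0.19242843 0.19843947]
clock 1.2 pos [0.2667 0.5652 0.3039] F [ 0.6 -0.4 -0.4] w 0.08528247056863139 reach 0.0726
rotvec tool [ 0.072 -0.273  1.266] shift mm now-axes [-480.9 -185.3  105.5] shift mm final-axes [-278.   389.8  218. ]
```

```bash
python3 -m jog '[[[0,0,0,0.008,-0.03,0.141,0.55],[0,0,0,0.008,-0.03,0.141,0.55],[0,0,0,0.008,-0.03,0.141,0.55],[0,0,0,0.008,-0.03,0.141,0.55],[0,0,0,0.008,-0.03,0.141,0.55]]]' 20 | tail -3
python3 -m jog '[[[0,0,0,0.008,-0.03,0.141,0.55],[0,0,0,0.008,-0.03,0.141,0.55],[0,0,0,0.008,-0.03,0.141,0.55],[0,0,0,0.008,-0.03,0.141,0.55],[0,0,0,0,0,0,0.55]]]' | tail -3
python3 - <<'E'
from h import *
p,R=target([.5821,.091,-1.727],.09,.0,.1,.047,.0726);delta(p,R)
E
```

```text
force: [-0.5, 0.2, 0.1]
grip_width: 0.0469
finger_force: 0.0
force: [-0.1, 0.1, -1.3]
grip_width: 0.047
finger_force: 0.0
clock 2.2 pos [0.2664 0.5656 0.3034] F [-0.1  0.1 -1.3] w 0.04695811410284921 reach 0.0726
rotvec tool [-0.002 -0.001 -0.005] shift mm now-axes [-276.8  391.8  216.6] shift mm final-axes [-278.5  390.   217.6]
```

```bash
python3 -m jog '[[[-23,32.5,18,0,0,0,0.55],[-23,32.5,18,0,0,0,0.55],[-23,32.5,18,0,0,0,0.55],[-23,32.5,18,0,0,0,0.55],[-23,32.5,18,0,0,0,0.55]]]' | tail -3
python3 -m jog '[[[-23,32.5,18,0,0,0,0.55],[-23,32.5,18,0,0,0,0.55],[-23,32.5,18,0,0,0,0.55],[-23,32.5,18,0,0,0,0.55],[-23,32.5,18,0,0,0,0.55]]]' | tail -3
python3 -m jog '[[[-23,32.5,18,0,0,0,0.55],[-23,32.5,18,0,0,0,0.55],[0,0,0,0,0,0,0.55],[0,0,0,0,0,0,0.55]]]' | tail -3
python3 - <<'E'
from h import *
import cv2
p,R=target([.5821,.091,-1.727],.09,.0,.1,.047,.0726);delta(p,R)
obs=[]
for c in("wrist","top","side"):
    pic=bot.grab_frame(c)
    cv2.imwrite(f"pics/{c}1.png",cv2.resize(pic["img"][:,:,::-1],(800,600)))
    for q in D:
        l=bot.spot_point(q,pic);print(c,q,[(np.round(d["xyz"],3).tolist(),round(d["conf"],2)) for d in l[:2]])
        l=[d for d in l if np.hypot(*(np.array(d["xyz"])[:2]-[.59,.12]))<.12 and d["conf"]>.3]
        if l: obs.append((q,np.array(l[0]["xyz"])))
print(fit(obs))
E
```

```text
force: [1.2, 0.2, -0.1]
grip_width: 0.0467
finger_force: 0.0
force: [0.9, 1.3, 0.5]
grip_width: 0.0472
finger_force: 0.0
force: [-0.5, 0.0, -0.8]
grip_width: 0.0469
finger_force: 0.0
clock 3.6 pos [0.6221 0.193  0.1982] F [-0.5  0.  -0.8] w 0.04690874838234767 reach 0.0726
rotvec tool [-0.003 -0.002 -0.001] shift mm now-axes [-0.5  0.5 -0. ] shift mm final-axes [-0.5  0.5 -0. ]
wrist dock [([0.581, 0.092, -0.0], 0.6), ([0.58, 0.078, 0.038], 0.39)]
wrist bed_end [([0.501, 0.256, -0.002], 0.69), ([0.596, 0.181, 0.014], 0.67)]
wrist pack_front [([0.788, 0.02, 0.017], 0.69), ([0.585, 0.132, 0.052], 0.56)]
wrist key_top [([0.655, 0.145, 0.044], 0.7)]
top dock [([0.584, 0.09, 0.0], 0.96), ([0.588, 0.456, -0.0], 0.74)]
top bed_end [([0.596, 0.188, 0.012], 0.56)]
top pack_front [([0.587, 0.124, 0.055], 0.95), ([0.376, 0.317, 0.021], 0.72)]
top key_top [([0.655, 0.149, 0.043], 0.42)]
side dock [([0.578, 0.094, -0.003], 0.88)]
side bed_end [([0.595, 0.188, 0.014], 0.8)]
side pack_front [([0.79, 0.023, 0.025], 0.69)]
side key_top [([0.655, 0.148, 0.045], 0.63)]
(array([ 0.58076604,  0.09126698, -1.74003914]), array([-0.2, -0.2,  0.4,  3.7,  2.5, -1.5, -1.4,  3.2, -3.1,  1.1,  0.5,
       -3. ,  0.4,  6.4, -2.1, -1. ,  2.9, -2.4,  2.1, -2.9, -1.9, -0.1]))
```

View pics/wrist1.png

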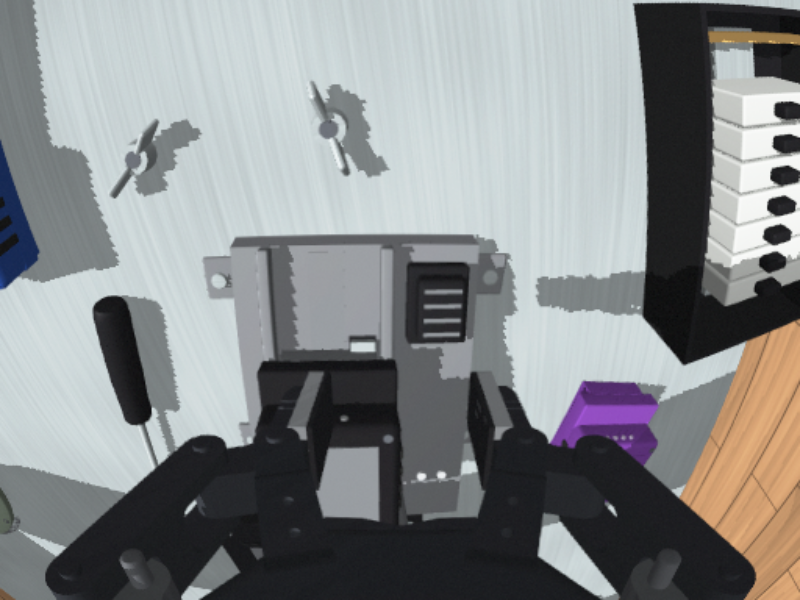

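The wrist view shows the open bed (265-390, 245-360), the key at ~(437,303), and the white catch at ~(362,346) against the pack. The fingertips are at ~(315,375) and (485,375). Next I'll overlay the model to check the dock fit and the tip reach.

```bash
cat >> h.py <<'E'
def projw(pic,pos,R,P):
    T=np.linalg.inv(pic["tool_from_camera"]);K=np.array(pic["intrinsics"])
    c=(R.T@(np.atleast_2d(P)-pos).T).T@T[:3,:3].T+T[:3,3]
    r=np.hypot(c[:,0],c[:,1]);th=np.arctan2(r,c[:,2])
    return np.c_[K[0,0]*th*c[:,0]/r+K[0,2],K[1,1]*th*c[:,1]/r+K[1,2]]
def bedpt(d,s,y,n): # s along slope from x=0 on bed (z=.038), n normal
    a=np.radians(14);p=np.array([s*np.cos(a)-n*np.sin(a),y,.038+s*np.sin(a)+n*np.cos(a)])
    return Ro.from_euler("z",d[2]).apply(p)+[d[0],d[1],0]
E
python3 - <<'E'
from h import *
import cv2
s=bot.observe();pos=np.array(s["position"]);R=Ro.from_euler("xyz",s["tool_rot"]).as_matrix()
pic=bot.grab_frame("wrist");im=cv2.resize(pic["img"][:,:,::-1],None,fx=4,fy=4,interpolation=cv2.INTER_CUBIC)
def draw(P,col,closed=True):
    u=(projw(pic,pos,R,np.array(P))*4).astype(int);cv2.polylines(im,[u.reshape(-1,1,2)],closed,col,2)
for d,col in(([.5821,.091,-1.727],(0,0,255)),([.5808,.0913,-1.74],(0,255,0))):
    a=np.radians(14);n=.022; ks=(-.068+.022*np.sin(a))/np.cos(a)
    draw([bedpt(d,ks+i*.018,.062+j*.013,n) for i,j in((1,1),(1,-1),(-1,-1),(-1,1))],col)
    draw([bedpt(d,-.098,y,0) for y in(-.054,.086)],col)
    for y in(-.033,.033): draw([bedpt(d,-.098,y,.012),bedpt(d,-.04,y,.012)],col)
    pf=(-.04+.022*np.sin(a))/np.cos(a)
    draw([bedpt(d,pf,y,.030) for y in(-.038,.038)],col)
for rch,col in((.0726,(255,255,0)),(.0626,(255,0,255))):
  for sg in(1,-1):
    draw([pos+R@[x,sg*(.0235+t),rch] for x,t in((-.011,0),(.011,0),(.011,.0145),(-.011,.0145))],col)
cv2.imwrite("pics/ov.png",im[550:1250,520:1420][:, :])
o=im[550:1225,520:1420];cv2.imwrite("pics/ov.png",cv2.resize(o,(800,600)))
E
```

```text
(no output)
```

View pics/ov.png

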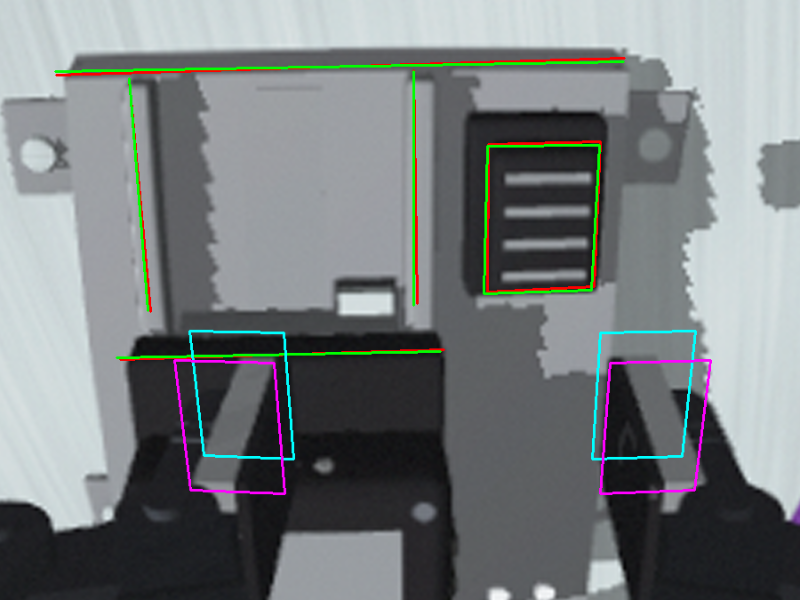

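The dock fit is good to about 3 mm. The tips match the magenta outline, so the reach is ≈ 63 mm at this opening and the tips are about 5 mm thick. I'll widen to 0.65 and descend to about 14 mm above the key.

```bash
python3 - <<'E'
from h import *
p,R=target([.5812,.0912,-1.735],.014,.004,.1,.055,.062,th=.005);delta(p,R)
E
```

```text
clock 4.4 pos [0.6218 0.1941 0.1985] F [-0.7  0.2  0.1] w 0.047063613799366064 reach 0.0726
rotvec tool [-0.    -0.003  0.005] shift mm now-axes [ 2.2 -5.9 86.8] shift mm final-axes [ 2.4 -6.  86.8]
```

```bash
python3 -m jog '[[[0,-3,20,0,0,0,0.65],[2,-3,20,0,0,0,0.65],[0,0,20,0,0,0.005,0.65],[0,0,14,0,0,0,0.65],[0,0,12,0,0,0,0.65]]]' | tail -3
python3 -m jog '[[[0,0,0,0,0,0,0.65],[0,0,0,0,0,0,0.65]]]' | tail -3
python3 - <<'E'
from h import *
import cv2
p,R=target([.5812,.0912,-1.735],.014,.004,.1,.055,.062,th=.005);delta(p,R)
pic=bot.grab_frame("wrist");a=cv2.resize(pic["img"][100:330,100:412,::-1],(800,590),interpolation=cv2.INTER_CUBIC);cv2.imwrite("pics/w2.png",a)
E
```

```text
force: [1.5, 0.7, 0.2]
grip_width: 0.0552
finger_force: 0.0
force: [0.6, 0.5, -0.2]
grip_width: 0.0555
finger_force: 0.0
clock 5.1 pos [0.6215 0.1753 0.1147] F [ 0.6  0.5 -0.2] w 0.055486082506549315 reach 0.0726
rotvec tool [-0.    -0.003  0.   ] shift mm now-axes [ 0.2 -0.2  1.1] shift mm final-axes [ 0.2 -0.2  1.1]
```

View pics/w2.png

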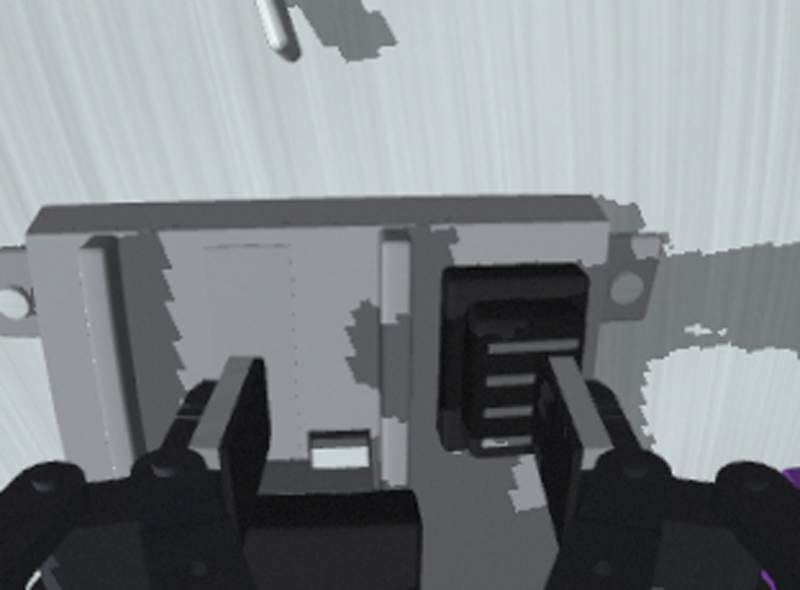

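```bash
python3 - <<'E'
from h import *
s=bot.observe();pos=np.array(s["position"]);R=Ro.from_euler("xyz",s["tool_rot"]).as_matrix()
pic=bot.grab_frame("wrist");d=[.5812,.0912,-1.735]
k=Ro.from_euler("z",d[2]).apply(D["key_top"])+[d[0],d[1],0]
crop=lambda P:np.round((projw(pic,pos,R,P)-100)*[800/312,590/230]).tolist()
for dz in(.062,.069,.076): print("key-finger +x edge inner/outer, centre",dz,crop(np.array([pos+R@[.011,.0275,dz],pos+R@[.011,.0325,dz],pos+R@[0,.03,dz]])))
print("bed finger centre at +.062,.084",crop(np.array([pos+R@[0,-.03,.062],pos+R@[0,-.03,.084]])))
print("key centre",crop(k))
for q in("key_top","pack_front","bed_end"): print(q,[(np.round(x["xyz"],3).tolist(),round(x["conf"],2)) for x in bot.spot_point(q,pic)[:2]])
E
```

```text
key-finger +x edge inner/outer, centre 0.062 [[538.0, 359.0], [563.0, 359.0], [546.0, 408.0]]
key-finger +x edge inner/outer, centre 0.069 [[532.0, 344.0], [556.0, 343.0], [540.0, 391.0]]
key-finger +x edge inner/outer, centre 0.076 [[527.0, 329.0], [550.0, 329.0], [535.0, 375.0]]
bed finger centre at +.062,.084 [[246.0, 408.0], [264.0, 359.0]]
key centre [[525.0, 389.0]]
key_top [([0.656, 0.146, 0.043], 0.97), ([0.424, 0.075, -0.0], 0.68)]
pack_front [([0.586, 0.13, 0.053], 0.88), ([0.792, 0.021, 0.02], 0.61)]
bed_end [([0.593, 0.182, 0.012], 0.97), ([0.501, 0.257, -0.003], 0.2)]
```

```bash
python3 -m jog '[[[0,-4,3,0,0,0,0.65],[0,0,4,0,0,0,0.65],[0,0,2,0,0,0,0.65],[0,0,0,0,0,0,0.65]]]'
python3 -m jog '[[[0,0,2,0,0,0,0.65],[0,0,0,0,0,0,0.65]]]'|grep force
python3 -m jog '[[[0,0,2,0,0,0,0.65],[0,0,0,0,0,0,0.65]]]'|grep force
python3 - <<'E'
from h import *
import cv2
pic=bot.grab_frame("wrist");a=cv2.resize(pic["img"][100:330,100:412,::-1],(800,590),interpolation=cv2.INTER_CUBIC);cv2.imwrite("pics/w3.png",a)
E
```

```text
clock: 5.75
position: [0.6177, 0.1735, 0.1049]
tool_rot: [3.043, 0.242, 1.407]
force: [-1.3, -0.1, 0.7]
grip_width: 0.0555
finger_force: 0.4
force: [-0.7, 0.6, 1.8]
finger_force: 0.6
force: [6.0, 1.9, 2.8]
finger_force: 0.8
```

View pics/w3.png

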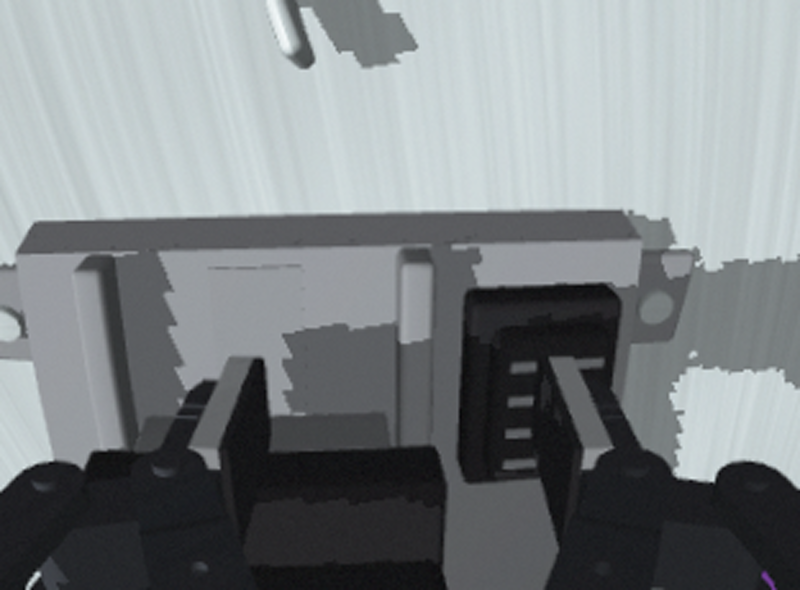

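The wrist view shows the key partly down and the catch covered. The pack's front edge has come down to y≈450, so it has been released. I'll press the key fully home.

```bash
python3 -m jog '[[[0,0,2,0,0,0,0.65],[0,0,0,0,0,0,0.65]]]'|grep -E "force|pos"
python3 -m jog '[[[0,0,2,0,0,0,0.65],[0,0,0,0,0,0,0.65]]]'|grep -E "force|pos"
python3 -m jog '[[[0,0,1,0,0,0,0.65],[0,0,0,0,0,0,0.65]]]'|grep -E "force|pos|grip"
python3 - <<'E'
from h import *
import cv2
s=bot.observe();a=np.radians(14)
N=Ro.from_euler("z",-1.735).apply([-np.sin(a),0,np.cos(a)]);print("F normal",N@s["force"])
pic=bot.grab_frame("wrist");A=cv2.resize(pic["img"][100:330,100:412,::-1],(560,413),interpolation=cv2.INTER_CUBIC)
for q in("pack_front","key_top"): print(q,[(np.round(x["xyz"],3).tolist(),round(x["conf"],2)) for x in bot.spot_point(q,pic)[:2]])
t=bot.grab_frame("top")
for q in("pack_front","key_top"): print(q,[(np.round(x["xyz"],3).tolist(),round(x["conf"],2)) for x in bot.spot_point(q,t)[:2]])
cv2.imwrite("pics/w4.png",A)
E
```

```text
position: [0.6183, 0.1726, 0.0994]
force: [-1.6, 5.1, 1.5]
finger_force: 3.8
position: [0.6185, 0.1721, 0.0977]
force: [-4.0, 5.6, 7.9]
finger_force: 6.6
position: [0.6186, 0.1721, 0.0973]
force: [-6.6, 6.8, 16.4]
grip_width: 0.0554
finger_force: 10.7
F normal 17.289415170655115
pack_front [([0.593, 0.152, 0.047], 0.76)]
key_top []
pack_front [([0.592, 0.148, 0.05], 0.97), ([0.791, 0.023, 0.021], 0.72)]
key_top [([0.654, 0.146, 0.033], 0.38), ([0.506, 0.42, -0.001], 0.21)]
```

View pics/w4.png

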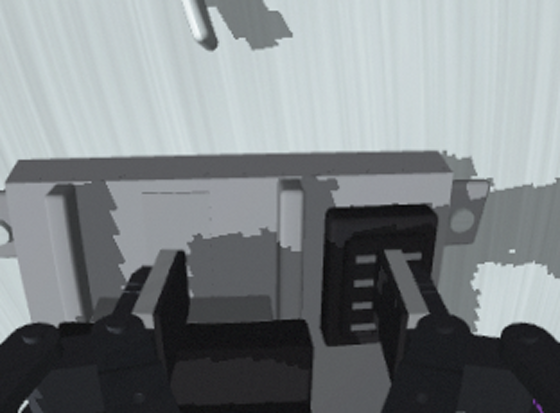

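```bash
python3 -m jog '[[[0,0,0,0,0,0,0.65],[0,0,0,0,0,0,0.65],[0,0,0,0,0,0,0.65]]]'|grep -E "clock|force|pos"; python3 -c "
from workcell import bot
print(bot.job_done())"
```

```text
clock: 7.4
position: [0.6186, 0.172, 0.0973]
force: [-7.8, 7.1, 15.7]
finger_force: 10.6
the job is handed in; nothing more can be done
None
```

The job is handed in with the key held fully down (about 17 N) and the pack sprung about 20 mm off its contacts, caught against the waiting finger. I measured both from forces and camera positions, and `job_done` gave no verdict back.

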